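Close the sample jar and hold it clear of the balance

TASK

The sample jar standing in the holder on the laboratory balance has its blue screw cap loose: with the jar still in its holder, screw the cap fully shut (clockwise from above, until the red stripe on the cap lines up with the red stripe on the jar). Then lift the jar straight up so that its underside is about 10 cm above the holder's floor, so the empty balance can be zeroed, and finish while still holding it there, level and steady, with the cap still shut and without disturbing the other vessels on the bench.

Things in the scene. Friction and masses are not known exactly. Their poses are not given: they have to be found in the camera images.
- balance: Laboratory balance, cream over mint green, fixed. Origin on the bench under the pan's centre, z up. Casing 56 mm high, x -160 (key panel) to 100 mm, y -95 to 95 mm. Round steel pan 128 mm wide, top 66 mm up. On it a grey square jar holder, sides along x and y: 73 mm outside, 65 mm inside, rim 12 mm above its floor.
- balance_seat (a point): Centre of the holder's floor, on which the jar stands, 72 mm above the bench; axes as the balance's.
- jar: Loose sample jar, 0.2 to 0.5 kg, square cream body 60 x 60 x 70 mm, round neck and cap above. Origin at the centre of the underside, z up, mass centred on this axis. A red stripe runs up the middle of the +x face and over the top edge. It stands in the holder with 2.5 mm play a side; the holder stops it turning after about 0.1 rad.
- jar_cap (a joint): Turn of the cap on the jar, rad: 0 = fully shut, at a stop (cap's red stripe meets the jar's), growing as it is unscrewed, counter-clockwise from above, to 1.4. Starts at 0.7 to 1.2. The cap is captive, turns about the jar's z axis without rising, friction 0.06 N m, and stays where it is left.
- jar_cap_top (a point): Centre of the top of the blue round cap: 50 mm diameter, 26 mm high, finely fluted side; top 102 mm, lower edge 76 mm above the jar's underside (6 mm above the jar's flat top). Turns with the cap: z up, x towards the cap's red stripe (radial on the top, then down the side). The jar can be lifted by the cap.
- beaker: Bystander: clear glass beaker, 74 mm wide, 95 mm high; origin at the centre of the underside.
- jug: Bystander: stained plastic jug with a handle, 84 mm wide plus handle, 110 mm high; origin at the centre of the underside.
- spare: Bystander: round cream jar with a white lid and a paper label, 68 mm wide, 100 mm high; origin at the centre of the underside.

How it is judged (in metres and radians):
On the way, in this order (a step that is already met when the one before it is completed fails the run):
1. the cap is screwed shut while the jar is still in its holder (value of joint jar_cap below 0.12 rad and z of jar in the frame of balance_seat below 0.01 m and horizontal distance between jar and balance_seat below 0.01 m), for 0.2 s.
2. the shut jar is lifted level above the holder (z of jar in the frame of balance_seat between 0.07 and 0.14 m and horizontal distance between jar and balance_seat below 0.05 m and angle between jar's own z axis and vertical below 0.1 rad and value of joint jar_cap below 0.12 rad), for 0.2 s.
At the end, for the whole second after the job is handed in: Jar held by the fingers (over 1 N), underside 70 to 140 mm above the holder floor, within 50 mm sideways of its centre, tilted under 0.10 rad, still (under 20 mm/s, 0.15 rad/s), cap within 0.12 rad of shut, touching neither balance nor other vessels (all of step 2 and linear speed of jar below 0.02 m/s and angular speed of jar below 0.15 rad/s and contact force between jar and the fingers above 1 N and contact force between jar and balance below 0.1 N and contact force between jar and beaker below 0.1 N and contact force between jar and jug below 0.1 N and contact force between jar and spare below 0.1 N); the arm keeps its last pose, push and grip.
It fails at once if a bystander vessel is moved by more than 20 mm or tipped (distance of any of beaker, jug, spare from where it was at the start of the episode above 0.02 m or angle between any of beaker, jug, spare's own z axis and vertical above 0.2 rad).
It fails at once if the jar is tipped by more than 0.35 rad (angle between jar's own z axis and vertical above 0.35 rad).
It also fails if it takes over 35 s, if anything falls off the work surface, if the arm or the gripper's body presses on something with over 40 N, if the wrist force passes 120 N, or if a joint passes its speed limit or range.

ROBOT

A 6-joint arm with a two-finger parallel gripper is mounted at the origin on the work surface. World frame = base frame: x ahead of the robot, y to its left, z up, the work surface at z = 0. Lengths are in mm, angles in rad, forces in N, time in s.
With the tool pointing down it reaches from about 400 to 925 mm from the base axis. Payload 12.5 kg.
Tool frame: the origin (TCP) lies at the very end of the fingers, on their centre line; the grasp point (between the pads) lies 19 mm behind it; z points along the fingers, y is the line along which they close (so a half turn about z gives the same grasp; the last joint's range is limited). The gripper opens to 95 mm and grips with 3 to 60 N. Pads are 20 mm wide; open, the fingers measure 119 mm over their backs; the gripper's body (75 mm by 180 mm) begins 59 mm behind the grasp point.
Start: joints at [1.099, 0.491, 1.559, -0, 1.092, -0.106], TCP at [223.545, 583.673, 214.661] pointing down, gripper open.
Joint ranges: [-3.1, 3.1], [-0.84, 2.19], [0.05, 2.79], [-1.13, 4.28], [0.06, 2.93], [-2.69, 2.69]. Speed limits (rad/s): [2.22, 2.22, 2.79, 3.14, 3.14, 3.14].

INTERFACE

Orientations are given as [roll, pitch, yaw] about the fixed x, y, z axes, in that order (R = Rz(yaw) Ry(pitch) Rx(roll)).
In Python, from cell import env, cams gives the robot as it stands (env), with the cameras (cams).
- The arm moves only by the shell command python3 steer.py 'ROWS'. ROWS is a JSON list of rows, 1 to 5 of them, each written [[dx, dy, dz], turn, opening]: dx, dy, dz in fractions of the full range, 1 being 1000 mm, then a turn about the tool's z in a scale on which 1.0 is 4 rad, then the opening from 0.0 (shut) to 1.0 (fully open); each row is the pose to reach, as a shift and turn from the pose commanded when the command began, along the tool's axes at that moment; what a row does not reach only later rows make up. A row lasts 1/12 s, in which the tool goes at most 41.7 mm and 0.125 rad, less where a joint would pass 70% of its speed; a pose out of reach is approached as far as the arm can. The fingers move at their own pace and stop on an object; the grip force is fixed at half the most. Time passes only in rows, so rows that do not move let the fingers close. It prints the time, the measured TCP pose, the force, the opening and the grip force at its end. Input that does not fit is refused with a message, and nothing moves.
- env.state(): the state, without advancing time (a new reading comes with each control period).
- cams.read_camera(name): name is "scene" or "top" or "wrist"; returns (picture, depth): 400x640x3 uint8, red, green, blue; 400x640 float32, mm along the optical axis (not along the pixel's ray), 0 where there is no reading.
- cams.camera_info(name): a dict with "vertical_fov" (degrees; the focal length in pixels is half the picture's height over the tangent of half this angle, whatever the lens; pixels are square), "cx", "cy" (the principal point, pixels), "origin" and "attitude" of the camera in the world. Camera axes: x right, y down, z forward; pixel columns grow to the right and rows downward; lengths in mm; the calibration is good to about 2 mm. A picture is of the moment at which its call begins: read the wrist's pose just before it. camera_info takes no time and is no camera call; for the wrist camera it gives the pose at the moment of the call.
- env.job_done(): hands the job in; it is judged then, once.
The state is a dict: "t": time; "joints": joint angles; "qvel": joint speeds; "tau": joint torques, N m; "eef_pos": TCP position; "tcp_rot": TCP orientation; "ft_force": force on the tool from outside, world axes, zero at the start; "moment": the same for the moment, N m; "opening": opening from 0.0 (shut) to 1.0 (fully open); "grip_force": force on a finger pad.
Only numpy, scipy, OpenCV 4.12 (cv2) and the standard library are available. Lean on these libraries where they do the work, as an engineer would, in place of code of your own. Each camera call takes 0.05 s, during which the arm holds its last target. There are 200 camera calls.

## Working session

There is one attempt and no reset: what is moved stays moved. The work goes in short steps, Python scripts to look and compute and a shell command to move; the robot and the scene stay as the last step left them, time stands still between calls to the robot, and variables do not carry over. Pictures are saved under pics/ and viewed, at most 10 in all, crops included, and the job is handed in when it is done.

```bash
ls; mkdir -p pics; python3 - <<'E'
from cell import env, cams
import cv2
s=env.state();print(s)
for n in("scene","top"):
    print(n,cams.camera_info(n))
    p,d=cams.read_camera(n);cv2.imwrite(f"pics/{n}.png",p[:,:,::-1])
    import numpy as np;np.savez(f"{n}.npz",p=p,d=d)
E
```

```text
cell.py
pics
steer.py
{'t': 0.0, 'joints': array([ 1.09940092e+00,  4.91575461e-01,  1.55943203e+00,  3.09972594e-05,
        1.09170898e+00, -1.05606858e-01]), 'qvel': array([ 7.25031889e-05, -1.48791464e-03, -1.60229388e-03, -2.50816909e-04,
       -1.76165102e-03,  1.37884517e-03]), 'tau': array([ 1.35910912e-03, -6.12655520e+01, -2.58174598e+01,  6.92690816e-02,
        4.83010348e-02, -6.33441050e-05]), 'eef_pos': array([223.42125665, 583.44842174, 214.05787015]), 'tcp_rot': array([-3.14047799e+00, -1.45801197e-04,  2.77578972e+00]), 'ft_force': array([-0.10560575, -0.8320147 ,  0.15021147]), 'moment': array([ 0.00294187, -0.04545996,  0.00268057]), 'grip_force': 0.0, 'opening': 1.0029461261492227}
scene {'vertical_fov': 56.22826054291277, 'cx': 322.8548756562179, 'cy': 200.33026000283422, 'origin': array([1355.0766371 ,  181.28841775,  669.28918725]), 'attitude': array([-2.16448232, -0.01356848,  1.81434785])}
top {'vertical_fov': 54.17213726835628, 'cx': 318.33881760498053, 'cy': 195.16208636053483, 'origin': array([ 345.63417785,   -2.99544094, 1131.12423778]), 'attitude': array([-2.93100285, -0.00518492, -1.48980028])}
```

View pics/scene.png

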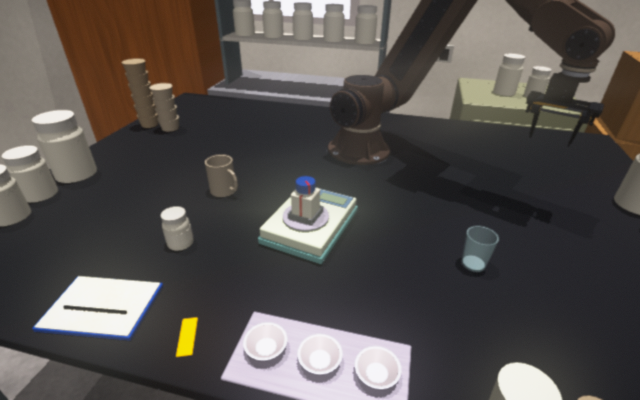

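View pics/top.png

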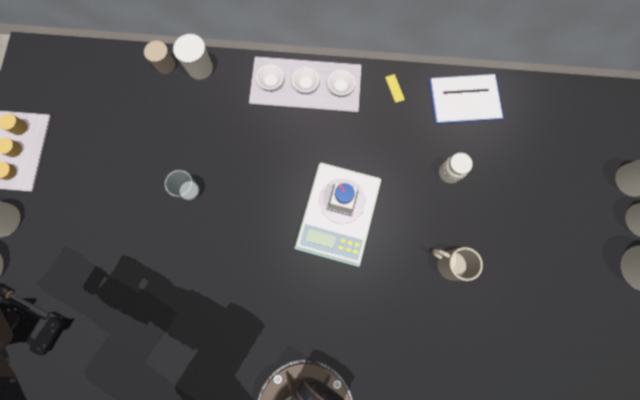

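The scene view shows the jar with blue cap at (306,186), front stripe visible at (301,203). The top view shows the cap at (345,193), balance centred about (340,213), beaker left (182,185), jug (458,264) and spare jar (456,167) right.

```bash
cat > h.py <<'E'
import numpy as np, cv2
from scipy.spatial.transform import Rotation as R
from cell import env, cams
def ray(info,uv,z):
    f=200/np.tan(np.radians(info["vertical_fov"])/2)
    uv=np.atleast_2d(uv).astype(float)
    d=np.c_[(uv[:,0]-info["cx"])/f,(uv[:,1]-info["cy"])/f,np.ones(len(uv))]
    d=R.from_euler("xyz",info["attitude"]).apply(d); o=np.array(info["origin"])
    return o+d*((z-o[2])/d[:,2])[:,None]
def masks(p):
    h=cv2.cvtColor(p,cv2.COLOR_RGB2HSV); H,S,V=[h[:,:,i].astype(int) for i in range(3)]
    blue=(H>105)&(H<130)&(S>150)&(V>50); red=((H<8)|(H>165))&(S>110)&(V>60)
    return blue,red
E
python3 - <<'E'
from h import *
for n,box in(("top",(310,160,380,270)),("scene",(255,165,365,265))):
    q=np.load(n+".npz");p=q["p"];b,r=masks(p);i=cams.camera_info(n)
    x0,y0,x1,y1=box
    for nm,m in(("blue",b),("red",r)):
        m=m.copy();k=np.zeros_like(m);k[y0:y1,x0:x1]=1;m&=k
        v,u=np.nonzero(m);print(n,nm,len(u),u.min(),u.max(),v.min(),v.max())
        if n=="top":
            P=ray(i,np.c_[u,v],174);print(P.mean(0),P.min(0),P.max(0))
    if n=="top": # balance casing top outline
        g=cv2.cvtColor(p,cv2.COLOR_RGB2GRAY)[130:290,280:400];c,_=cv2.findContours((g>110).astype(np.uint8),0,2)
        c=max(c,key=cv2.contourArea).reshape(-1,2)+[280,130]
        print(cv2.minAreaRect(ray(i,c,56)[:,:2].astype(np.float32)), ray(i,c,56)[:,:2].mean(0))
    cv2.imwrite(f"pics/{n}_c.png",cv2.resize(p[y0:y1,x0:x1,::-1],None,fx=5,fy=5,interpolation=2))
E
```

```text
Traceback (most recent call last):
ValueError: zero-size array to reduction operation minimum which has no identity
```

```bash
sed -i 's/return blue,red/return blue,red\n/' h.py; cat > m.py <<'E'
from h import *
for n,box in(("top",(310,160,380,270)),("scene",(255,165,365,265))):
    q=np.load(n+".npz");p=q["p"];b,r=masks(p);i=cams.camera_info(n)
    x0,y0,x1,y1=box
    cv2.imwrite(f"pics/{n}_c.png",cv2.resize(p[y0:y1,x0:x1,::-1],None,fx=5,fy=5,interpolation=2))
    if n=="top": print(p[185:205:3,345].tolist(), p[180:190,340].tolist())
    for nm,m in(("blue",b),("red",r)):
        k=np.zeros_like(m);k[y0:y1,x0:x1]=1
        v,u=np.nonzero(m&k);print(n,nm,len(u))
        if len(u)==0: continue
        print(u.min(),u.max(),v.min(),v.max())
        if n=="top":
            P=ray(i,np.c_[u,v],174);print(P.mean(0),P.min(0),P.max(0))
    if n=="top":
        g=cv2.cvtColor(p,cv2.COLOR_RGB2GRAY)[130:290,280:400];c,_=cv2.findContours((g>110).astype(np.uint8),0,2)
        c=max(c,key=cv2.contourArea).reshape(-1,2)+[280,130]
        print(cv2.minAreaRect(ray(i,c,56)[:,:2].astype(np.float32)))
E
python3 m.py
```

```text
[[101, 136, 200], [107, 138, 201], [126, 136, 193], [108, 144, 205], [110, 146, 207], [111, 146, 206], [149, 153, 168]] [[226, 219, 224], [224, 217, 222], [216, 207, 212], [203, 183, 189], [205, 147, 162], [213, 122, 139], [208, 116, 142], [188, 121, 162], [164, 127, 179], [134, 133, 191]]
top blue 0
top red 6
340 342 186 189
[574.73333973 -46.96288605 174.        ] [570.61371858 -49.3463864  174.        ] [578.13481947 -43.80047265 174.        ]
((530.8228759765625, -49.95048522949219), (187.44415283203125, 261.2138671875), 79.19239044189453)
scene blue 111
296 314 176 185
scene red 9
300 309 182 197
```

View pics/top_c.png

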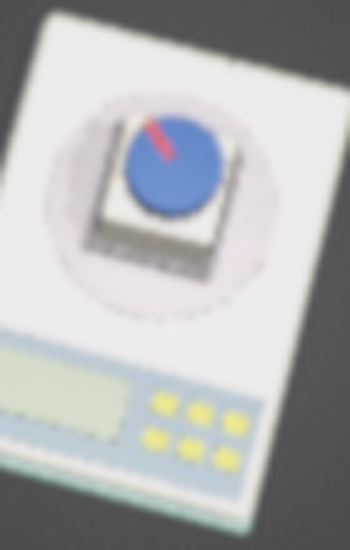

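The crop shows cap centre at about crop (173,165) → pixel (344.5,193), its red stripe pointing up-left to crop (150,122); the balance key panel faces the robot.

```bash
cat > m2.py <<'E'
from h import *
i=cams.camera_info("top");p=np.load("top.npz")["p"].astype(int)
k=np.zeros(p.shape[:2],bool);k[178:210,330:362]=1
m=((p[:,:,2]-p[:,:,0]>45)|((p[:,:,0]-p[:,:,1]>40)))&k
v,u=np.nonzero(m);P=ray(i,np.c_[u,v],174)[:,:2];print(len(P),P.mean(0),P.min(0),P.max(0),cv2.minEnclosingCircle(P.astype(np.float32)))
r=(p[:,:,0]-p[:,:,1]>30)&k;v,u=np.nonzero(r);print(np.c_[u,v].mean(0),ray(i,np.c_[u,v],174).mean(0))
s=env.state();T=R.from_euler("xyz",s["tcp_rot"])
print(T.inv().apply(np.array([572,-55,330])-s["eef_pos"]))
E
python3 m2.py
```

```text
282 [561.29370627 -56.01089994] [537.41825659 -78.02134749] [586.50933468 -32.37317291] ((562.13671875, -54.89665222167969), 25.01239585876465)
[341.44 187.52] [574.31293072 -47.67823279 174.        ]
[-553.87948534 -471.63702382 -115.47698802]
```

View pics/scene_c.png

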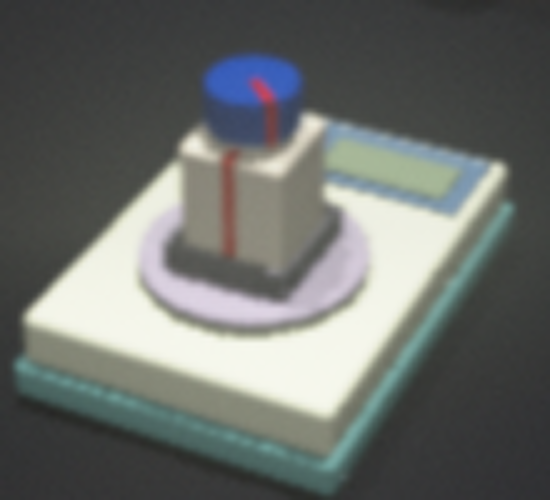

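The scene crop shows the cap stripe to the right of (counter-clockwise from) the jar's stripe, which is on the +x face. The cap centre is about (561.5,-55.5) and it's about 0.74 rad open. Moving above it.

Careful with the scale: shifts go in shares of 1000 mm and turns go in shares of 4 rad. That gives: -151 mm / 1000 = -0.151, -132 mm / 1000 = -0.132.

```bash
for k in 1; do python3 steer.py '[[[-0.03,-0.026,-0.01],0,1],[[-0.061,-0.053,-0.02],0,1],[[-0.091,-0.079,-0.03],0,1],[[-0.121,-0.106,-0.04],0,1],[[-0.151,-0.132,-0.05],0,1]]'; done
python3 steer.py '[[[-0.03,-0.026,-0.01],0,1],[[-0.061,-0.053,-0.02],0,1],[[-0.091,-0.079,-0.03],0,1],[[-0.121,-0.106,-0.04],0,1],[[-0.151,-0.132,-0.05],0,1]]'
python3 steer.py '[[[-0.03,-0.026,0],0,1],[[-0.061,-0.053,0],0,1],[[-0.091,-0.079,0],0,1],[[-0.121,-0.106,0],0,1],[[-0.151,-0.132,0],0,1]]'
python3 steer.py '[[[-0.03,-0.027,0],0,1],[[-0.06,-0.053,0],0,1],[[-0.08,-0.072,0],0,1],[[-0.09,-0.079,0],0,1],[[-0.09,-0.079,0],0,1]]'
python3 - <<'E'
from h import *
print(env.state()); i=cams.camera_info("wrist");print(i)
p,d=cams.read_camera("wrist");np.savez("w1.npz",p=p,d=d,o=i["origin"],a=i["attitude"]);cv2.imwrite("pics/w1.png",p[:,:,::-1])
E
```

```text
t: 0.52
eef_pos: [317.5, 404.5, 264.8]
tcp_rot: [-3.141, -0.0, 2.776]
ft_force: [1.3, -0.1, 0.0]
opening: 1.001
grip_force: 0.0
t: 0.93
eef_pos: [411.4, 227.2, 315.1]
tcp_rot: [3.142, -0.0, 2.776]
ft_force: [0.9, 0.5, 0.0]
opening: 0.999
grip_force: 0.0
t: 1.35
eef_pos: [505.3, 49.8, 314.6]
tcp_rot: [3.142, -0.0, 2.776]
ft_force: [0.6, 2.1, -0.7]
opening: 1.001
grip_force: 0.0
t: 1.77
eef_pos: [561.5, -56.0, 313.8]
tcp_rot: [-3.141, -0.001, 2.773]
ft_force: [-0.3, -0.0, -0.2]
opening: 0.998
grip_force: 0.0
{'t': 1.7667, 'joints': array([-2.16433320e-01,  3.17644122e-01,  1.56851649e+00, -6.55028220e-05,
        1.25637148e+00, -1.41877862e+00]), 'qvel': array([ 0.05159752, -0.03257681,  0.04203088,  0.01058518, -0.00283421,
        0.03523503]), 'tau': array([ -2.12382473, -50.5900526 , -29.43432033,  -0.12632964,
         0.12408472,  -0.41718227]), 'eef_pos': array([561.45665444, -55.99474392, 313.82741049]), 'tcp_rot': array([-3.14138884e+00, -9.19176665e-04,  2.77316182e+00]), 'ft_force': array([-0.30922187, -0.04326863, -0.2176105 ]), 'moment': array([-0.000161  ,  0.0376565 , -0.01906834]), 'grip_force': 0.0, 'opening': 0.9978863007294064}
{'vertical_fov': 58.173903574697604, 'cx': 319.89940205019934, 'cy': 196.88345869770515, 'origin': array([489.51047398, -28.06495628, 482.85038445]), 'attitude': array([ 2.86204881e+00, -1.98967062e-04,  1.20367243e+00])}
```

View pics/w1.png

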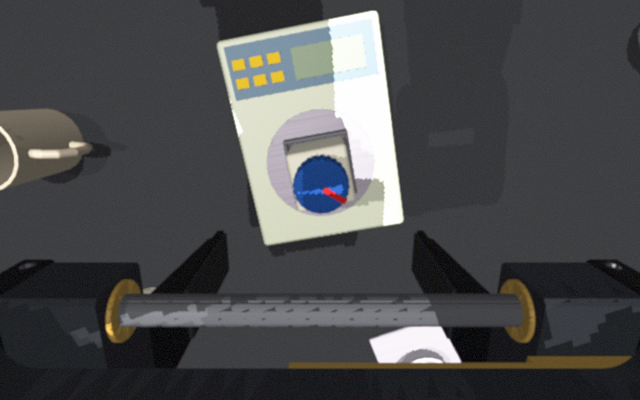

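The wrist view shows the cap at (322,184), stripe running right-down to (345,201); it appears centred between the fingers.

```bash
python3 - <<'E'
from h import *
q=np.load("w1.npz");p=q["p"];i=cams.camera_info("wrist");i["origin"]=q["o"];i["attitude"]=q["a"]
P0=p.astype(int);k=np.zeros(p.shape[:2],bool);k[145:220,280:360]=1
r=(P0[:,:,0]-P0[:,:,1]>60)&k
m=((P0[:,:,2]-P0[:,:,0]>45)&k)|r
v,u=np.nonzero(m);P=ray(i,np.c_[u,v],174)[:,:2];print(u.min(),u.max(),v.min(),v.max(),P.mean(0),P.min(0),P.max(0),cv2.minEnclosingCircle(P.astype(np.float32)))
# direction-wise extents along camera x (sideways) and camera y
A=R.from_euler("xyz",i["attitude"]).as_matrix()
for c in(0,1):
    e=A[:2,c]/np.linalg.norm(A[:2,c]);t=P@e;print("axis",e,t.min(),t.max())
v,u=np.nonzero(r);Q=ray(i,np.c_[u,v],174)[:,:2];print(cv2.fitLine(Q.astype(np.float32),2,0,.01,.01).ravel(),Q.mean(0))
E
```

```text
293 348 156 212 [561.99731557 -55.24828473] [536.59213989 -80.15696172] [587.86919762 -31.25278053] ((562.6516723632812, -54.3597412109375), 26.141199111938477)
axis [0.35893247 0.93336353] 125.71502031938739 174.48660726766715
axis [ 0.93334303 -0.35898578] 518.8011106960208 569.8427421697701
[  0.78614724   0.6180393  575.15344    -47.596855  ] [575.15345643 -47.59685699]
```

Converted, 130 mm / 1000 = 0.13, 120 mm / 1000 = 0.12.

```bash
python3 steer.py '[[[-0.001,0.001,0.035],0,1],[[-0.001,0.001,0.07],0,1],[[-0.001,0.001,0.1],0,1],[[-0.001,0.001,0.12],0,1],[[-0.001,0.001,0.13],0,1]]'
python3 steer.py '[[[0,0,0.012],0,1],[[0,0,0.024],0,1],[[0,0,0.034],0,1],[[0,0,0.034],0,1],[[0,0,0.034],0,0.6]]'
python3 steer.py '[[[0,0,0],0,0.3],[[0,0,0],0,0.2],[[0,0,0],0,0.2],[[0,0,0],0,0.2],[[0,0,0],0,0.2]]'
python3 steer.py '[[[0,0,0],0,0.2],[[0,0,0],0,0.2],[[0,0,0],0,0.2],[[0,0,0],0,0.2],[[0,0,0],0,0.2]]'
```

```text
t: 2.23
eef_pos: [560.4, -51.5, 182.4]
tcp_rot: [-3.141, -0.004, 2.777]
ft_force: [-0.1, 0.4, -0.4]
opening: 0.998
grip_force: 0.0
t: 2.65
eef_pos: [562.0, -52.9, 151.0]
tcp_rot: [3.141, -0.0, 2.776]
ft_force: [0.1, -0.8, 0.1]
opening: 0.97
grip_force: 0.0
t: 3.07
eef_pos: [562.1, -53.6, 151.0]
tcp_rot: [3.141, 0.001, 2.776]
ft_force: [-0.5, 0.5, 0.4]
opening: 0.635
grip_force: 0.0
t: 3.48
eef_pos: [562.0, -53.6, 150.7]
tcp_rot: [3.142, 0.0, 2.776]
ft_force: [-1.2, -1.5, 1.4]
opening: 0.524
grip_force: 30.0
```

Converted, -1 mm / 1000 = -0.001, 0.5 rad / 4 = 0.125.

```bash
python3 steer.py '[[[0,-0.001,0],0.025,0.2],[[0,-0.001,0],0.05,0.2],[[0,-0.001,0],0.075,0.2],[[0,-0.001,0],0.1,0.2],[[0,-0.001,0],0.125,0.2]]'
python3 steer.py '[[[0,0,0],0.02,0.2],[[0,0,0],0.04,0.2],[[0,0,0],0.06,0.2],[[0,0,0],0.06,0.2],[[0,0,0],0.06,0.2]]'
python3 - <<'E'
from h import *
s=env.state();print(s["moment"],s["ft_force"])
E
python3 steer.py '[[[0,0,0],0.0125,0.2],[[0,0,0],0.025,0.2],[[0,0,0],0.025,0.2],[[0,0,0],0.025,0.2],[[0,0,0],0.025,0.2]]'
python3 - <<'E'
from h import *
s=env.state();print(s["moment"],s["ft_force"])
p,d=cams.read_camera("scene");cv2.imwrite("pics/s2.png",cv2.resize(p[165:265,255:365,::-1],None,fx=5,fy=5,interpolation=2))
E
```

```text
t: 3.9
eef_pos: [562.2, -54.2, 150.6]
tcp_rot: [3.14, 0.001, 2.271]
ft_force: [3.1, 1.3, -2.1]
opening: 0.521
grip_force: 29.9
t: 4.32
eef_pos: [562.2, -54.3, 150.6]
tcp_rot: [3.14, 0.0, 2.038]
ft_force: [4.5, 2.0, -2.4]
opening: 0.52
grip_force: 29.9
[ 0.37196279 -1.13124639  0.02657703] [ 4.52833835  2.00347162 -2.41127851]
t: 4.73
eef_pos: [562.3, -54.4, 150.7]
tcp_rot: [3.14, 0.0, 1.939]
ft_force: [5.0, 1.5, -2.9]
opening: 0.523
grip_force: 29.9
[ 0.47301285 -1.25087104  0.0537703 ] [ 4.98397723  1.50716941 -2.93836563]
```

View pics/s2.png

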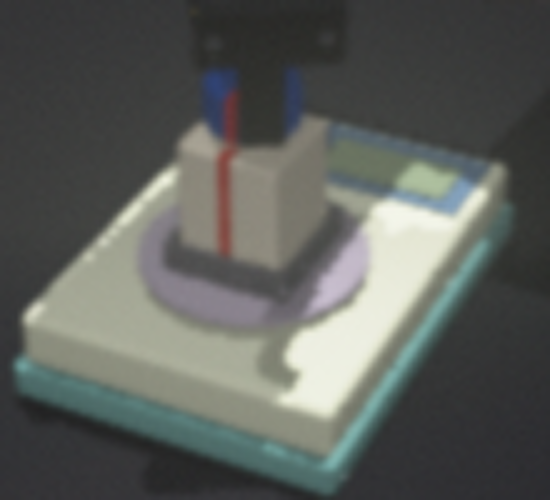

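The cap's stripe now nearly meets the jar's, at crop (232,110) versus (226,150). Torque is still at the friction level, so the stop isn't reached yet.

Converted, 0.08 rad / 4 = 0.02.

```bash
cat > s.py <<'E'
from cell import env, cams
s=env.state();print(s["moment"],s["ft_force"])
E
python3 steer.py '[[[0,0,0],0.01,0.2],[[0,0,0],0.02,0.2],[[0,0,0],0.02,0.2],[[0,0,0],0.02,0.2]]';python3 s.py
python3 steer.py '[[[0,0,0],0.01,0.2],[[0,0,0],0.02,0.2],[[0,0,0],0.02,0.2],[[0,0,0],0.02,0.2]]';python3 s.py
```

```text
t: 5.12
eef_pos: [562.5, -54.5, 150.8]
tcp_rot: [3.14, 0.001, 1.859]
ft_force: [4.9, 1.2, -3.1]
opening: 0.522
grip_force: 29.9
[ 0.24573603 -1.4661688   0.19647289] [ 4.87257534  1.22069069 -3.08868139]
t: 5.45
eef_pos: [562.5, -54.1, 151.1]
tcp_rot: [3.139, 0.0, 1.78]
ft_force: [5.0, 5.2, 0.5]
opening: 0.523
grip_force: 30.0
[ 0.81026755 -1.14497589  0.71007725] [5.03451739 5.17258868 0.53641767]
```

The torque jumped to 0.7 N m, so the cap is at its stop. I'll ease off the wall, check, and then lift.

Converted, -0.06 rad / 4 = -0.015.

```bash
python3 steer.py '[[[0,0,0],-0.0075,0.2],[[0,0,0],-0.015,0.2],[[0,0,0],-0.015,0.2],[[0,0,0],-0.015,0.2]]';python3 s.py
python3 - <<'E'
from h import *
p,d=cams.read_camera("scene");cv2.imwrite("pics/s3.png",cv2.resize(p[165:265,255:365,::-1],None,fx=5,fy=5,interpolation=2))
E
```

```text
t: 5.78
eef_pos: [561.7, -54.5, 150.8]
tcp_rot: [3.141, 0.0, 1.837]
ft_force: [2.1, 1.5, 1.6]
opening: 0.521
grip_force: 30.0
[ 0.21732099 -0.37725173  0.15415345] [2.06092295 1.50289965 1.61927307]
```

View pics/s3.png

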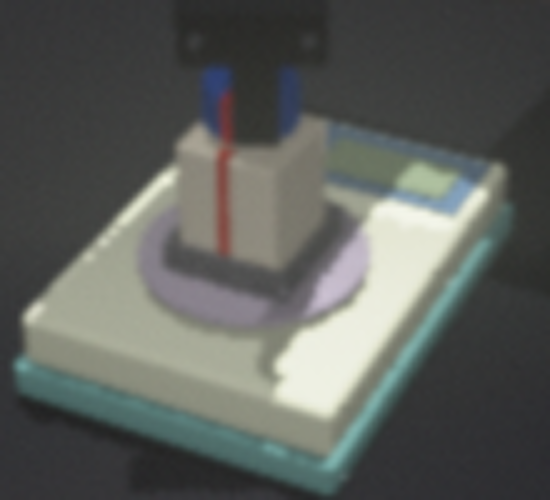

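The stripes line up at crop (226,110–150). Lifting.

Converted, -25 mm / 1000 = -0.025, -18 mm / 1000 = -0.018.

```bash
python3 steer.py '[[[0,0,-0.003],0,0.2],[[0,0,-0.007],0,0.2],[[0,0,-0.012],0,0.2],[[0,0,-0.018],0,0.2],[[0,0,-0.025],0,0.2]]'
python3 steer.py '[[[0,0,-0.01],0,0.2],[[0,0,-0.02],0,0.2],[[0,0,-0.03],0,0.2],[[0,0,-0.04],0,0.2],[[0,0,-0.05],0,0.2]]'
python3 steer.py '[[[0,0,-0.01],0,0.2],[[0,0,-0.018],0,0.2],[[0,0,-0.025],0,0.2],[[0,0,-0.028],0,0.2],[[0,0,-0.028],0,0.2]]'
python3 steer.py '[[[0,0,0],0,0.2],[[0,0,0],0,0.2],[[0,0,0],0,0.2],[[0,0,0],0,0.2],[[0,0,0],0,0.2]]';python3 s.py
python3 - <<'E'
from h import *
p,d=cams.read_camera("scene");cv2.imwrite("pics/s4.png",cv2.resize(p[115:265,255:365,::-1],None,fx=4,fy=4,interpolation=2))
E
```

```text
t: 6.25
eef_pos: [561.1, -54.5, 176.0]
tcp_rot: [-3.14, -0.001, 1.836]
ft_force: [-0.5, -0.2, -3.5]
opening: 0.52
grip_force: 30.0
t: 6.67
eef_pos: [561.6, -54.5, 226.9]
tcp_rot: [3.141, 0.0, 1.836]
ft_force: [-0.7, 0.2, -3.1]
opening: 0.518
grip_force: 30.0
t: 7.08
eef_pos: [561.8, -54.5, 254.3]
tcp_rot: [3.141, 0.0, 1.836]
ft_force: [-0.2, 0.3, -3.3]
opening: 0.523
grip_force: 30.0
t: 7.5
eef_pos: [561.6, -54.5, 253.4]
tcp_rot: [-3.141, -0.0, 1.836]
ft_force: [0.3, 0.2, -2.4]
opening: 0.524
grip_force: 30.0
[-0.07876853  0.02841383  0.00817016] [ 0.33146364  0.16144554 -2.36943395]
```

View pics/s4.png

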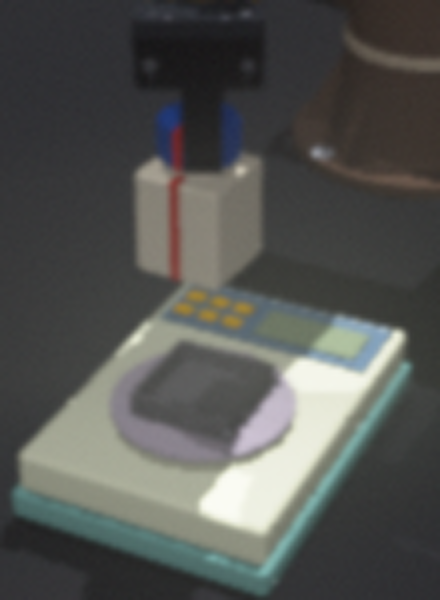

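The jar hangs level about 10 cm above the empty holder, with its stripes aligned at crop (176,150–275). Handing in.

```bash
python3 -c "
from cell import env, cams
print(env.job_done())"
```

```text
the job is handed in; nothing more can be done
None
```

I screwed the cap shut to its stop with the jar in its holder, lifted the jar about 103 mm and handed the job in at about 7.6 s, still holding it level and steady; no verdict came back, but the last picture shows the stripes aligned.

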